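Locate a steel block in a drilling jig and hold it against both stops

TASK

Turn the black knob of the drilling jig anticlockwise (seen from above) until the swing stop clicks over its detent into its working position. Then take the grey steel block, lay it flat on the jig plate with a long side along the fence, and press it into the corner so that it bears firmly on the fence and on the nose of the swing stop at the same time. Finish while still holding it pressed there: do not let go, and leave the tin and the tape roll where they are.

Things in the scene. Friction and masses are not known exactly. Their poses are not given: they have to be found in the camera images.
- jig: Drilling jig, fixed to the bench: a blue painted plate 150 (x) x 200 (y) x 12 mm high; origin at the centre of its underside, so its top is at z = 0.012 in its own frame. Own x points away from the robot and y to the left (the jig is turned by up to about 17 degrees). On the plate: a steel fence along own y (see fence) and the swing stop on a pivot at own (0.028, 0.060).
- fence: Steel fence screwed to the back of the plate, 16 mm thick (own x), 105 mm long (own y), 12 mm high, so its top is 24 mm above the bench. Axes as those of the jig. Origin at the centre of its underside, on the plate; its working face is the side toward the robot, 8 mm from the origin toward own -x (jig x = 0.055).
- corner (a point): The inner corner on the plate's top: the fence's working face meets the line of the swing stop's nose when that stands in its working position. Axes as those of the jig: the fence face is the plane x = 0, the end of the nose lies in the plane y = 0 (touching the block 18 to 38 mm from the fence), and the block belongs at negative x and negative y.
- block_home (a point): Where the centre of the block (half-way up) lies when it is flat on the plate and touches both stops: 25 mm from the fence face, 31 mm from the nose's end and 21 mm above the plate. Axes as those of the jig.
- knob_grip (a point): On the pivot axis of the swing stop, at the height to grip its knob, 59 mm above the bench. The grip is an upright black plastic bar 40 mm long (own x), 14 mm thick (own y) and 30 mm high (13 mm above to 17 mm below this point), on a disc of 40 mm diameter. Own x points along the bar toward the nose of the stop. Knob and stop are one piece.
- nose_tip (a point): Centre of the flat end of the swing stop's steel nose, 60 mm from the pivot axis. The nose is 20 mm wide and 10 mm high; its top is 23.5 mm above the bench.
- swing_stop (a joint): Angle of the swing stop about the vertical, rad; grows anticlockwise seen from above. 0 to 0.2 rad at the start (parked, nose toward the robot); 1.25 in the working position (nose along the jig's -y), which is its end stop. A spring detent resists between 0.6 rad and the hump at 0.95 rad (at most about 0.2 N m) and drives it home to 1.25 beyond; let go before the hump it springs back to about 0.6. The block pushing on the nose's end does not turn it.
- block_center (a point): Centre (half-way up) of the loose grey steel block, 50 (own x) x 62 (own y) x 42 mm high, with a 2 mm high button on top, about 0.5 kg, standing on the bench. Own x belongs square to the fence (either way round). Grip it across the 50 mm in its upper half, fingertips at least 16 mm above its underside, so that the fingers pass over the 12 mm high fence and nose.
- tin_center (a point): Centre of a loose round flat tin with a dark blue lid, 67 mm diameter, 28 mm high: a bystander.
- tape_center (a point): Centre of a loose roll of tan tape lying flat, 78 mm diameter, 20 mm high: a bystander.
There are look-alikes about, which are no part of the job. Leave any green look-alike of the part that bears block_center alone.

How it is judged:
By the outcome, as a careful person would: the job done as asked, in the order asked, and still so for the second after the job is handed in, while the arm keeps its last pose, push and grip.
It also fails if it takes over 64 s, if anything falls off the work surface, if the arm or the gripper's body presses on something with over 40 N, if the wrist force passes 120 N, or if a joint passes its speed limit or range.

ROBOT

A 6-joint arm with a two-finger parallel gripper is mounted at the origin on a cart in front of the work surface, level with it; the furniture and walls round the work are solid. World frame = base frame: x ahead of the robot, y to its left, z up, the work surface at z = 0. Lengths are in m, angles in rad, forces in N, time in s.
With the tool pointing down it reaches from about 0.375 to 0.975 m from the base axis. Payload 3.8 kg.
Tool frame: the origin (TCP) lies midway between the tips of the shut fingers; the grasp point (between the pads) lies 19 mm behind it; z points along the fingers, y is the line along which they close (so a half turn about z gives the same grasp; the last joint's range is limited). The gripper opens to 85 mm and grips with 20 to 120 N. Pads are 22 mm wide; open, the fingers measure 114 mm over their backs; the gripper's body (76 mm by 85 mm) begins 54 mm behind the grasp point. The pads swing forward as they close: fully open they stand 13 mm farther back than shut.
Start: joints at [1.192, 0.264, 1.604, -0, 1.274, -0.037], TCP at [0.226, 0.636, 0.231] pointing down, gripper open.
Joint ranges: [-2.63, 2.63], [-0.94, 2.18], [0.31, 2.57], [-1.31, 4.45], [0, 2.66], [-2.55, 2.55]. Speed limits (rad/s): [2.57, 2.57, 3.14, 3.14, 3.14, 3.14].

INTERFACE

Orientations are given as a rotation vector (axis times angle).
In Python, from station import ctrl, cams, ticket gives the robot as it stands.
- The arm moves only by the shell command python3 -m handwheel 'ROWS' [OPENING] [FORCE]. ROWS is a JSON object of lists of equal length, an entry for each row: "linear": the shift along the tool's x, y, z in m, a list of three; "turn": the turn about the tool's z in degrees. In form: {"linear": [[tx, ty, tz], ...], "turn": [turn, ...]}. A call has 1 to 5 rows; each row shifts and turns the commanded pose from where the row before left it, along the tool's axes as they then stand; what a row does not reach is not made up. A row lasts 1/12 s, in which the tool goes at most 41.7 mm and 7.16 degrees, less where a joint would pass 70% of its speed; a pose out of reach is approached as far as the arm can. A call is refused whole if a number of a shift passes 0.0417 or a number of a turn 7.16, either way. A call with a gripper value outside its range is refused whole. OPENING is the opening, from 0 (shut) to 1 (fully open), set as the call begins (- or left out, the last holds). The fingers move at their own pace and stop on an object; FORCE is the grip in N (left out, the last holds). Time passes only in rows, so rows that do not move let the fingers close. It gives the time, the measured TCP pose, the force, the opening and the grip force at its end, in the units of the state.
- ctrl.observe(): the state, without advancing time (a new reading comes with each control period).
- cams.capture(name): name is "side" or "top"; returns the picture (384x512x3 uint8, red, green, blue); there is no depth.
- cams.calibration(name): a dict with "fx", "fy", "cx", "cy" (pixels), "k1" (the pictures are not rectified: a ray, as slopes to the right and down, at radius r is drawn at 1 + k1 r^2 times it, then the intrinsics apply), "pose" (4x4, takes a point from camera to world coordinates). Camera axes: x right, y down, z forward; pixel columns grow to the right and rows downward; lengths in m; the calibration is good to about 2 mm. A picture is of the moment at which its call begins. calibration takes no time and is no camera call.
- ticket.hand_in(): hands the job in; it is judged then, once.
The state is a dict: "clock": time; "joint_pos": joint angles; "dq": joint speeds; "effort": joint torques, N m; "eef_pos": TCP position; "tcp_rot": TCP orientation; "ft_force": force on the tool from outside, world axes, zero at the start; "wrist_torque": the same for the moment, N m; "gripper_width": finger opening in m; "gripper_force": force on a finger pad.
Only numpy, scipy, OpenCV 4.12 (cv2) and the standard library are available. Lean on these libraries where they do the work, as an engineer would, in place of code of your own. Each camera call takes 0.05 s, during which the arm holds its last target. There are 200 camera calls.

## Working session

There is one attempt and no reset: what is moved stays moved. The work goes in short steps, Python scripts to look and compute and a shell command to move; the robot and the scene stay as the last step left them, time stands still between calls to the robot, and variables do not carry over. Pictures are saved under pics/ and viewed, at most 10 in all, crops included, and the job is handed in when it is done.

```bash
mkdir -p pics; ls; cat > h.py <<'E'
import numpy as np, cv2
from station import ctrl, cams, ticket
from scipy.spatial.transform import Rotation as R
def snap(n,f):
    im=cams.capture(n); cv2.imwrite(f'pics/{f}.png',im[:,:,::-1]); return im
def pix2w(n,u,v,z):
    c=cams.calibration(n); d=np.array([(u-c['cx'])/c['fx'],(v-c['cy'])/c['fy']]); x=d.copy()
    for _ in range(20): x=d/(1+c['k1']*(x@x))
    P=np.array(c['pose']); r=P[:3,:3]@np.array([x[0],x[1],1]); o=P[:3,3]
    return o+r*(z-o[2])/r[2]
def w2pix(n,p):
    c=cams.calibration(n);P=np.array(c['pose']); q=P[:3,:3].T@(np.array(p)-P[:3,3]); x=q[:2]/q[2]; x=x*(1+c['k1']*(x@x))
    return np.array([c['fx']*x[0]+c['cx'],c['fy']*x[1]+c['cy']])
def totool(dw):
    return R.from_rotvec(ctrl.observe()['tcp_rot']).inv().apply(dw)
E
python3 - <<'E'
from h import *
a=snap('top','t0');b=snap('side','s0')
for n in('top','side'):
    c=cams.calibration(n);print(n,c['fx'],c['k1'],np.round(c['pose'],3).tolist())
s=ctrl.observe();print(s);print(R.from_rotvec(s['tcp_rot']).as_matrix().round(3))
E
```

```text
pics
top 385.91237847308525 -0.06384325727085084 [[0.044, -0.979, 0.2, 0.384], [-0.999, -0.042, 0.015, -0.085], [-0.006, -0.201, -0.98, 0.922], [0.0, 0.0, 0.0, 1.0]]
side 420.50416582019506 -0.07589245218504398 [[-0.997, -0.038, 0.067, 0.494], [-0.077, 0.535, -0.841, 0.633], [-0.004, -0.844, -0.537, 0.513], [0.0, 0.0, 0.0, 1.0]]
{'clock': 0.1, 'joint_pos': array([ 1.19210589e+00,  2.64730696e-01,  1.60523949e+00, -4.15495683e-06,
        1.27368814e+00, -3.69021333e-02]), 'dq': array([ 0.00016197, -0.00165554, -0.0036029 , -0.00067528, -0.0001973 ,
       -0.00209706]), 'effort': array([ 2.94391348e-04, -5.16711366e+01, -3.68590987e+01, -1.45856520e-04,
        6.26837224e-03, -4.11397696e-05]), 'eef_pos': array([0.22600277, 0.6353434 , 0.23004977]), 'tcp_rot': array([-0.5341964 , -3.09541201,  0.0031758 ]), 'ft_force': array([ 0.32153283, -0.11673839, -0.52722166]), 'wrist_torque': array([-0.03520972, -0.04102164, -0.01589536]), 'gripper_force': 0.0, 'gripper_width': 0.08560767052050788}
[[-0.942  0.335 -0.001]
 [ 0.335  0.942 -0.002]
 [ 0.    -0.002 -1.   ]]
```

View pics/t0.png

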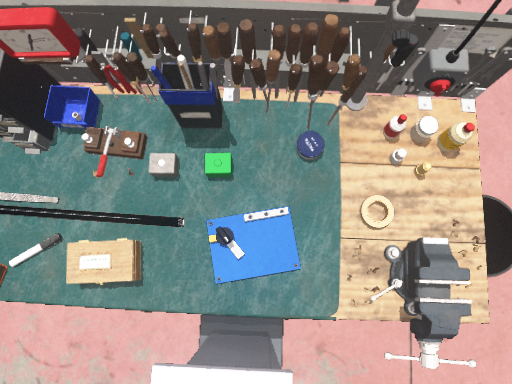

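View pics/s0.png

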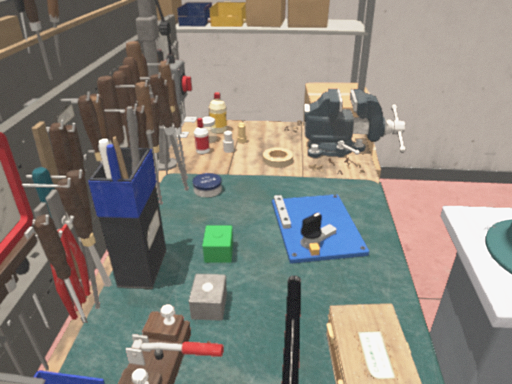

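The top view shows the jig around (253,245) with the knob at about (226,237), the grey block at (162,162), the green look-alike at (218,163), the tin at (311,146) and the tape at (377,211). Next I'll enlarge the jig and the block.

```bash
python3 - <<'E'
from h import *
t=cv2.imread('pics/t0.png');s=cv2.imread('pics/s0.png')
f=lambda i,x0,y0,w,h,k:cv2.resize(i[y0:y0+h,x0:x0+w],None,fx=k,fy=k,interpolation=cv2.INTER_CUBIC)
A=f(t,200,198,100,85,4);B=f(t,140,140,100,50,4);C=f(s,265,185,100,85,4);D=f(s,180,265,100,55,4)
H=np.vstack([np.hstack([A,C]),np.hstack([cv2.copyMakeBorder(B,0,20,0,0,0),D])]);cv2.imwrite('pics/c0.png',H)
for p in[(162,157),(218,157)]:print(p,pix2w('top',*p,.042))
b=[(207.5,220.5),(286,207.5),(299.5,268),(216,282)]
for p in b:print(p,pix2w('top',*p,.012))
E
```

```text
(162, 157) [0.62602721 0.16749739 0.042     ]
(218, 157) [0.63140406 0.03391247 0.042     ]
(207.5, 220.5) [0.48305844 0.05253462 0.012     ]
(286, 207.5) [ 0.52219801 -0.13219628  0.012     ]
(299.5, 268) [ 0.38218552 -0.16794168  0.012     ]
(216, 282) [0.34197658 0.02311447 0.012     ]
```

View pics/c0.png

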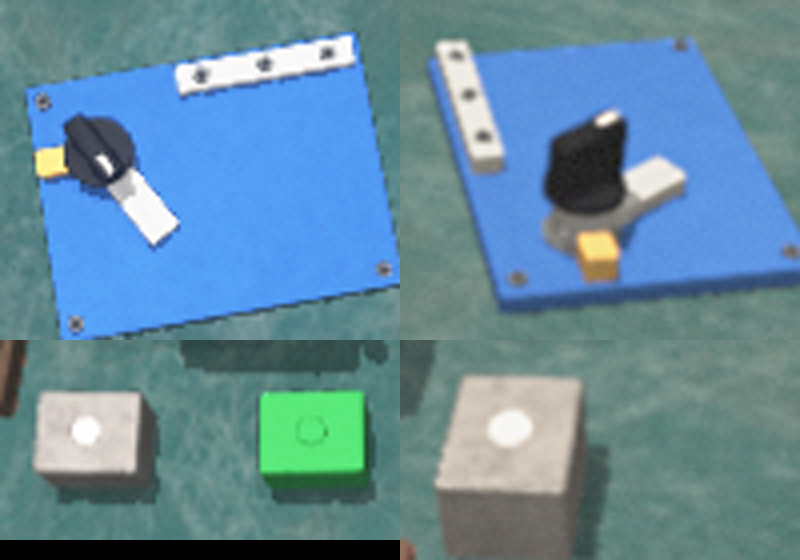

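```bash
cat >> h.py <<'E'
def worldpts(n,px,z): return np.array([pix2w(n,u,v,z)[:2] for u,v in px],np.float32)
E
python3 - <<'E'
from h import *
t=cv2.imread('pics/t0.png')
hsv=cv2.cvtColor(t,cv2.COLOR_BGR2HSV)
m=((hsv[...,0]>100)&(hsv[...,0]<120)&(hsv[...,1]>150)&(hsv[...,2]>120)).astype(np.uint8);m[:195]=0;m[290:]=0;m[:,:195]=0;m[:,310:]=0
c=max(cv2.findContours(m,0,1)[0],key=cv2.contourArea)
h=cv2.convexHull(c)[:,0]
r=cv2.minAreaRect(worldpts('top',h,.012));print('jig',r)
ctr=np.array(r[0]);bp=cv2.boxPoints(r);print(bp)
# edges of length .15 give own x
e=[bp[(i+1)%4]-bp[i] for i in range(4)];e=[v for v in e if np.linalg.norm(v)<.175][0]; e=e*np.sign(e[0]);th=np.arctan2(e[1],e[0]);print('yaw',np.degrees(th))
M=R.from_euler('z',th).as_matrix()[:2,:2]
J=lambda x,y:ctr+M@[x,y]
piv=J(.028,.06);print('pivot',piv)
for q in[(165,235)]:
  n=pix2w('top',200+q[0]/4,198+q[1]/4,.0235)[:2];d=n-piv;print('nose',n,np.hypot(*d),'ang world',np.degrees(np.arctan2(d[1],d[0])))
# fence near face ends, z=.024
for q in[(182,95),(356,66)]:
  n=pix2w('top',200+q[0]/4,198+q[1]/4,.024)[:2];print('fence jig',M.T@(n-ctr))
for z,q in((.072,[(68,118),(88,114),(128,175),(110,187)]),):
  w=worldpts('top',[(200+a/4,198+b/4) for a,b in q],z);print('knob bar',w.tolist(),w.mean(0))
w=worldpts('top',[(150,153),(174.5,153),(174,173),(148.8,172.5)],.042);rr=cv2.minAreaRect(w);print('block',rr,w.tolist(),pix2w('top',161.5,162.8,.044))
w=worldpts('side',[(180+a/4,265+(b-340)/4) for a,b in[(460,377),(582,380),(560,494),(437,488)]] and [(180+(a-400)/4,265+(b-340)/4) for a,b in[(460,377),(582,380),(560,494),(437,488)]],.042);print('side block',w.tolist(),w.mean(0))
print('side nose',pix2w('side',265+(664-400)/4,185+170/4,.0235))
E
```

```text
jig ((0.43304285407066345, -0.05663459002971649), (0.14971767365932465, 0.19950298964977264), 12.282818794250488)
[[ 0.33867672  0.02490826]
 [ 0.38111845 -0.17002799]
 [ 0.52740896 -0.13817744]
 [ 0.48496726  0.05675881]]
yaw 12.282822
pivot [0.44763767 0.00794862]
nose [ 0.40182328 -0.03263724] 0.06120596892427712 ang world -138.46304825380827
fence jig [0.05248206 0.00736859]
fence jig [ 0.05191576 -0.09571405]
knob bar [[0.4619966447353363, 0.021376537159085274], [0.46469318866729736, 0.01048165000975132], [0.4323170483112335, -0.013513119891285896], [0.42536476254463196, -0.004053234122693539]] [0.4460929  0.00357296]
block ((0.6114739179611206, 0.16628916561603546), (0.048991136252880096, 0.06039959564805031), 2.2368783950805664) [[0.634772002696991, 0.19742201268672943], [0.6370762586593628, 0.1384304016828537], [0.5881756544113159, 0.1351562738418579], [0.5869140028953552, 0.19528275728225708]] [0.61123096 0.16671926 0.044     ]
side block [[0.6379502415657043, 0.13949985802173615], [0.588401734828949, 0.13737408816814423], [0.5878516435623169, 0.19897134602069855], [0.6344065070152283, 0.19971241056919098]] [0.6121525  0.16888942]
side nose [ 0.40701959 -0.02828432  0.0235    ]
```

```bash

python3 -m handwheel '{"linear":[[-0.0246,-0.0304,0.0047],[-0.0246,-0.0304,0.0047],[-0.0246,-0.0304,0.0047],[-0.0246,-0.0304,0.0047],[-0.0246,-0.0304,0.0047]],"turn":[0,0,0,0,0]}' 1 60
python3 -m handwheel '{"linear":[[-0.0246,-0.0304,0.0047],[-0.0246,-0.0304,0.0047],[-0.0246,-0.0304,0.0047],[-0.0246,-0.0304,0.0047],[-0.0246,-0.0304,0.0047]],"turn":[0,0,0,0,0]}'
python3 -m handwheel '{"linear":[[-0.0246,-0.0304,0.0047],[-0.0246,-0.0304,0.0047],[-0.0246,-0.0304,0.0047],[-0.0246,-0.0304,0.0047],[-0.0246,-0.0304,0.0047]],"turn":[0,0,0,0,0]}'
python3 -m handwheel '{"linear":[[-0.0246,-0.0304,0.0047],[-0.0246,-0.0304,0.0047],[0,0,0],[0,0,0],[0,0,0]],"turn":[0,0,7,7,7]}'
python3 -m handwheel '{"linear":[[0,0,0],[0,0,0],[0,0,0],[0,0,0],[0,0,0]],"turn":[7,7,7,7,7]}'
python3 -m handwheel '{"linear":[[0,0,0],[0,0,0],[0,0,0],[0,0,0],[0,0,0]],"turn":[7,7,7,7,7]}'
python3 -m handwheel '{"linear":[[0,0,0],[0,0,0],[0,0,0],[0,0,0],[0,0,0]],"turn":[7,7,7,7,0]}'
python3 - <<'E'
from h import *
s=ctrl.observe();m=R.from_rotvec(s['tcp_rot']).as_matrix()
print(s['eef_pos'],np.degrees(np.arctan2(m[1,1],m[0,1])),s['joint_pos'])
print(totool(np.array([.4476,.0079,.15])-s['eef_pos']))
snap('side','s1')
E
```

```text
clock: 0.52
eef_pos: [0.2911, 0.4495, 0.2068]
tcp_rot: [-0.533, -3.096, 0.002]
ft_force: [1.1, -0.2, 0.2]
gripper_width: 0.0855
gripper_force: 0.0
clock: 0.93
eef_pos: [0.3559, 0.2651, 0.1837]
tcp_rot: [-0.533, -3.096, 0.0]
ft_force: [1.3, -0.3, -0.6]
gripper_width: 0.0856
gripper_force: 0.0
clock: 1.35
eef_pos: [0.421, 0.0807, 0.1605]
tcp_rot: [0.534, 3.096, 0.0]
ft_force: [0.5, 0.5, -0.3]
gripper_width: 0.0855
gripper_force: 0.0
clock: 1.77
eef_pos: [0.4467, 0.0076, 0.1508]
tcp_rot: [-1.102, -2.941, 0.001]
ft_force: [0.3, 0.6, 0.6]
gripper_width: 0.0857
gripper_force: 0.0
clock: 2.18
eef_pos: [0.4466, 0.0088, 0.1509]
tcp_rot: [-1.932, -2.476, 0.001]
ft_force: [-0.1, 0.4, 0.2]
gripper_width: 0.0856
gripper_force: 0.0
clock: 2.6
eef_pos: [0.4466, 0.0089, 0.151]
tcp_rot: [-2.588, -1.781, 0.001]
ft_force: [0.1, -0.1, 0.3]
gripper_width: 0.085
gripper_force: 0.0
clock: 3.02
eef_pos: [0.4466, 0.0089, 0.151]
tcp_rot: [-2.94, -1.106, 0.001]
ft_force: [0.0, 1.1, 0.4]
gripper_width: 0.0856
gripper_force: 0.0
[0.44658816 0.00887891 0.15096712] -48.756452058873315 [-3.58919569e-02 -1.08814128e-01  2.15842189e+00 -4.28121329e-06
  1.09283919e+00  8.15070452e-01]
[0.00011606 0.00140369 0.00096623]
```

```bash

python3 -m handwheel '{"linear":[[0,0.0012,0.026],[0,0,0.026],[0,0,0.026],[0,0,0.026],[0,0,0]],"turn":[0,0,0,0,0]}'
python3 - <<'E'
from h import *
snap('side','s2')
E
python3 -m handwheel '{"linear":[[0,0,0],[0,0,0],[0,0,0],[0,0,0],[0,0,0]],"turn":[0,0,0,0,0]}' 0 60
python3 -m handwheel '{"linear":[[0,0,0],[0,0,0],[0,0,0],[0,0,0],[0,0,0]],"turn":[0,0,0,0,0]}'
```

```text
clock: 3.48
eef_pos: [0.4428, 0.0081, 0.0425]
tcp_rot: [-2.933, -1.114, 0.015]
ft_force: [-1.5, -0.2, -0.7]
gripper_width: 0.0852
gripper_force: 0.0
clock: 3.95
eef_pos: [0.4489, 0.0079, 0.0486]
tcp_rot: [2.938, 1.111, 0.004]
ft_force: [-0.1, 0.0, -0.6]
gripper_width: 0.0253
gripper_force: 0.0
clock: 4.37
eef_pos: [0.4484, 0.0082, 0.0484]
tcp_rot: [-2.939, -1.111, -0.002]
ft_force: [-1.9, 0.6, 5.8]
gripper_width: 0.0129
gripper_force: 58.7
```

View pics/s2.png

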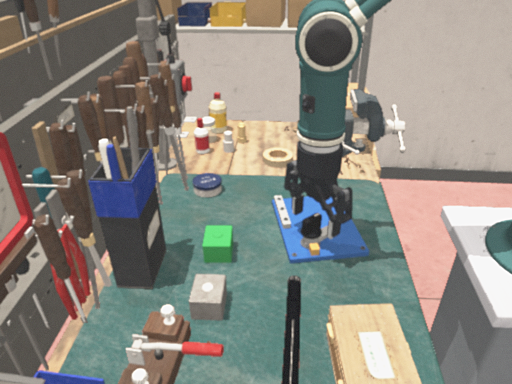

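The fingers straddle the knob at about (312,228) and have closed on the bar (13 mm). I'll turn it anticlockwise, which is negative about the tool's z.

```bash

python3 -m handwheel '{"linear":[[0,0,0],[0,0,0],[0,0,0],[0,0,0],[0,0,0]],"turn":[-5,-5,-5,-5,-5]}'
python3 -m handwheel '{"linear":[[0,0,0],[0,0,0],[0,0,0],[0,0,0],[0,0,0]],"turn":[-5,-5,-5,-5,-5]}'
python3 -m handwheel '{"linear":[[0,0,0],[0,0,0],[0,0,0],[0,0,0],[0,0,0]],"turn":[-5,-5,-2,0,0]}'
python3 - <<'E'
from h import *
s=ctrl.observe();m=R.from_rotvec(s['tcp_rot']).as_matrix()
print(s['eef_pos'],np.degrees(np.arctan2(m[1,1],m[0,1])),s['wrist_torque'])
E
```

```text
clock: 4.78
eef_pos: [0.4481, 0.0084, 0.0484]
tcp_rot: [-2.625, -1.726, -0.001]
ft_force: [-2.9, 2.0, 6.6]
gripper_width: 0.0128
gripper_force: 58.9
clock: 5.2
eef_pos: [0.4479, 0.0084, 0.0484]
tcp_rot: [-2.189, -2.253, -0.001]
ft_force: [-4.8, 1.7, 7.3]
gripper_width: 0.0129
gripper_force: 59.0
clock: 5.62
eef_pos: [0.4477, 0.0084, 0.0484]
tcp_rot: [-1.949, -2.462, -0.001]
ft_force: [-3.9, 0.7, 7.9]
gripper_width: 0.0132
gripper_force: 59.5
[0.44769776 0.00844094 0.04843691] 13.276584921274166 [ 0.22916251  0.60325805 -0.73432317]
```

```bash

python3 -m handwheel '{"linear":[[0,0,0],[0,0,0],[0,0,0],[0,0,0],[0,0,0]],"turn":[0,0,0,0,0]}' 1
python3 -m handwheel '{"linear":[[0,0,0],[0,0,-0.005],[0,0,-0.035],[0,0,-0.035],[0,0,-0.035]],"turn":[0,0,0,0,0]}'
python3 -m handwheel '{"linear":[[0,0,0],[0,0,0],[0,0,0]],"turn":[5.5,5.5,0]}'
python3 - <<'E'
from h import *
s=ctrl.observe();m=R.from_rotvec(s['tcp_rot']).as_matrix()
print(s['eef_pos'],np.degrees(np.arctan2(m[1,1],m[0,1])))
print(totool(np.array([.6117,.167,.12])-s['eef_pos']))
E
```

```text
clock: 6.03
eef_pos: [0.4478, 0.008, 0.0473]
tcp_rot: [-1.947, -2.466, 0.0]
ft_force: [0.6, 0.3, 0.3]
gripper_width: 0.0726
gripper_force: 0.0
clock: 6.45
eef_pos: [0.4469, 0.008, 0.1583]
tcp_rot: [-1.946, -2.464, 0.002]
ft_force: [1.4, -0.2, 0.4]
gripper_width: 0.0855
gripper_force: 0.0
clock: 6.7
eef_pos: [0.4486, 0.0079, 0.1589]
tcp_rot: [2.175, 2.264, 0.003]
ft_force: [0.6, -0.0, -0.5]
gripper_width: 0.0852
gripper_force: 0.0
[0.44858014 0.00792707 0.15885799] 2.280822708725443
[0.15246425 0.16922212 0.03925246]
```

```bash

python3 -m handwheel '{"linear":[[0.0254,0.0282,0.0065],[0.0254,0.0282,0.0065],[0.0254,0.0282,0.0065],[0.0254,0.0282,0.0065],[0.0254,0.0282,0.0065]],"turn":[0,0,0,0,0]}'
python3 -m handwheel '{"linear":[[0.0254,0.0282,0.0065],[0,0,0],[0,0,0]],"turn":[0,0,0]}'
python3 - <<'E'
from h import *
s=ctrl.observe();m=R.from_rotvec(s['tcp_rot']).as_matrix()
print(s['eef_pos'],np.degrees(np.arctan2(m[1,1],m[0,1])))
print(totool(np.array([.6117,.167,.014])-s['eef_pos']))
a=snap('top','t3');b=snap('side','s3')
f=lambda i,x0,y0,w,h,k:cv2.resize(i[y0:y0+h,x0:x0+w],None,fx=k,fy=k,interpolation=cv2.INTER_CUBIC)
cv2.imwrite('pics/c3.png',np.hstack([f(a,200,198,100,140,4),f(b,150,150,280,392,1.43)[:560]] if 0 else [f(a,200,198,100,100,4),f(b,150,170,200,200,2)])[:,:,::-1])
E
```

```text
clock: 7.12
eef_pos: [0.5839, 0.142, 0.1239]
tcp_rot: [-2.17, -2.271, 0.002]
ft_force: [-0.0, -0.3, 0.6]
gripper_width: 0.0852
gripper_force: 0.0
clock: 7.37
eef_pos: [0.6103, 0.1685, 0.1162]
tcp_rot: [-2.168, -2.271, 0.005]
ft_force: [-0.0, -0.4, -0.0]
gripper_width: 0.0854
gripper_force: 0.0
[0.61031287 0.16852163 0.11621043] 2.672097890847532
[-0.00151456  0.00166759  0.10220635]
```

View pics/c3.png

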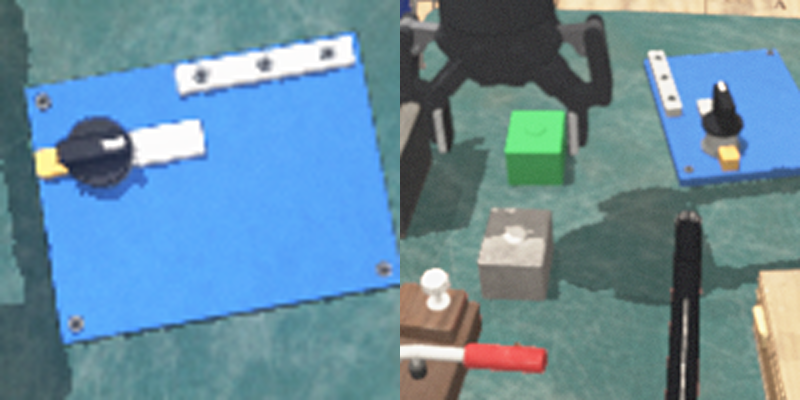

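The stop is in its working position: the nose lies parallel to the fence, its end at crop (204,140). The gripper is open above the block, so I'll go down and grip.

```bash

python3 -m handwheel '{"linear":[[-0.001,0.001,0.034],[0,0,0.034],[0,0,0.034],[0,0,0],[0,0,0]],"turn":[0,0,0,0,0]}'
python3 -m handwheel '{"linear":[[0,0,0],[0,0,0],[0,0,0],[0,0,0],[0,0,0]],"turn":[0,0,0,0,0]}' 0 70
python3 -m handwheel '{"linear":[[0,0,0],[0,0,0],[0,0,0],[0,0,0],[0,0,0]],"turn":[0,0,0,0,0]}'
python3 - <<'E'
from h import *
s=ctrl.observe();m=R.from_rotvec(s['tcp_rot']).as_matrix()
print(s['eef_pos'],np.degrees(np.arctan2(m[1,1],m[0,1])))
a=snap('side','s4')
cv2.imwrite('pics/c4.png',cv2.resize(a[170:350,120:320],None,fx=3,fy=3)[:,:,::-1])
E
```

```text
clock: 7.88
eef_pos: [0.6084, 0.1648, 0.0148]
tcp_rot: [-2.173, -2.265, 0.008]
ft_force: [0.5, -0.4, -0.4]
gripper_width: 0.0851
gripper_force: 0.0
clock: 8.3
eef_pos: [0.614, 0.1669, 0.02]
tcp_rot: [2.172, 2.266, 0.007]
ft_force: [-0.5, -0.7, 6.9]
gripper_width: 0.0488
gripper_force: 76.4
clock: 8.72
eef_pos: [0.614, 0.1669, 0.02]
tcp_rot: [2.172, 2.266, 0.007]
ft_force: [-0.1, -0.2, 6.9]
gripper_width: 0.0485
gripper_force: 76.4
[0.61399946 0.16687441 0.01995189] 2.422410941597056
```

View pics/c4.png

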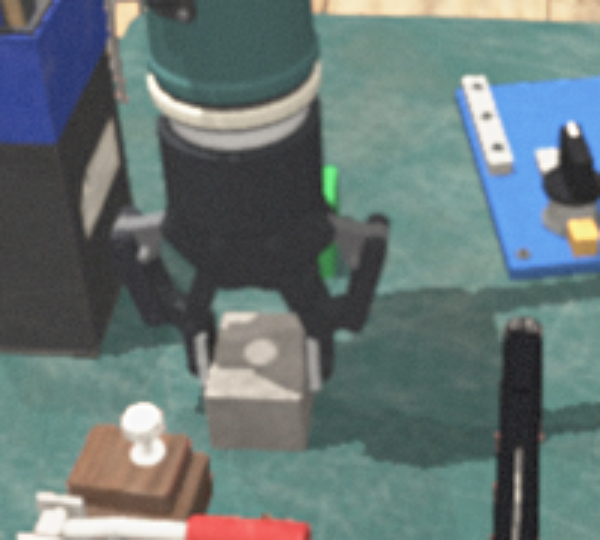

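The block sits squarely between the pads (48.5 mm), held by its upper half. Lift and align it with the jig.

```bash

python3 -m handwheel '{"linear":[[0,0,-0.015],[0,0,-0.03],[0,0,-0.03],[0,0,-0.03],[0,0,0]],"turn":[0,0,0,0,0]}'
python3 -m handwheel '{"linear":[[0,0,0],[0,0,0],[0,0,0],[0,0,0]],"turn":[-5,-5,0,0]}'
python3 - <<'E'
from h import *
s=ctrl.observe();m=R.from_rotvec(s['tcp_rot']).as_matrix()
print(s['eef_pos'],np.degrees(np.arctan2(m[1,1],m[0,1])),s['gripper_width'])
M=R.from_euler('z',np.radians(12.28)).as_matrix()[:2,:2]
g=np.array([.4330,-.0566])+M@[.022,-.041];print(g)
print(totool(np.r_[g,s['eef_pos'][2]]-s['eef_pos']))
E
```

```text
clock: 9.18
eef_pos: [0.6164, 0.1676, 0.1297]
tcp_rot: [2.169, 2.263, 0.017]
ft_force: [2.8, 0.5, -2.2]
gripper_width: 0.0485
gripper_force: 75.2
clock: 9.52
eef_pos: [0.6107, 0.1663, 0.1203]
tcp_rot: [-1.97, -2.446, 0.002]
ft_force: [-0.2, 0.5, -5.0]
gripper_width: 0.0486
gripper_force: 75.1
[0.61065139 0.16625419 0.120348  ] 12.28761733409792 0.04859784615439939
[ 0.4632169  -0.09198275]
[-0.22094424 -0.19901455  0.00031312]
```

```bash

python3 -m handwheel '{"linear":[[-0.0276,-0.0249,0],[-0.0276,-0.0249,0],[-0.0276,-0.0249,0],[-0.0276,-0.0249,0],[-0.0276,-0.0249,0]],"turn":[0,0,0,0,0]}'
python3 -m handwheel '{"linear":[[-0.0276,-0.0249,0],[-0.0276,-0.0249,0],[-0.0276,-0.0249,0],[0,0,0],[0,0,0]],"turn":[0,0,0,0,0]}'
python3 -m handwheel '{"linear":[[0,0,0.025],[0,0,0.025],[0,0,0.025],[0,0,0],[0,0,0]],"turn":[0,0,0,0,0]}'
python3 - <<'E'
from h import *
s=ctrl.observe();m=R.from_rotvec(s['tcp_rot']).as_matrix()
M=R.from_euler('z',np.radians(12.28)).as_matrix()[:2,:2]
print(s['eef_pos'],np.degrees(np.arctan2(m[1,1],m[0,1])),M.T@(s['eef_pos'][:2]-[.4330,-.0566]))
a=snap('top','t5');b=snap('side','s5')
f=lambda i,x0,y0,w,h,k:cv2.resize(i[y0:y0+h,x0:x0+w],None,fx=k,fy=k,interpolation=cv2.INTER_CUBIC)
cv2.imwrite('pics/c5.png',np.hstack([f(a,200,188,100,120,4),f(b,265,160,100,120,4)])[:,:,::-1])
E
```

```text
clock: 9.93
eef_pos: [0.518, 0.0038, 0.1206]
tcp_rot: [-1.97, -2.447, 0.001]
ft_force: [1.2, -0.5, -4.0]
gripper_width: 0.0486
gripper_force: 75.2
clock: 10.35
eef_pos: [0.4631, -0.0935, 0.1209]
tcp_rot: [-1.975, -2.442, 0.0]
ft_force: [0.1, -0.0, -4.3]
gripper_width: 0.0485
gripper_force: 75.3
clock: 10.77
eef_pos: [0.463, -0.0907, 0.0449]
tcp_rot: [-1.965, -2.446, 0.003]
ft_force: [0.3, -0.7, -4.1]
gripper_width: 0.0484
gripper_force: 75.3
[ 0.46300316 -0.09073133  0.04490885] 12.43136702631707 [ 0.02205732 -0.03973175]
```

View pics/c5.png

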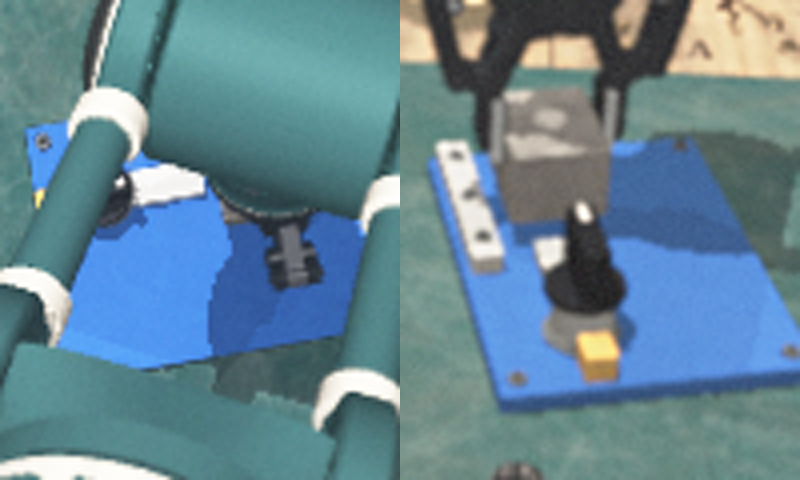

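The block hangs level above the plate, clear of fence and nose. Lower it to contact.

```bash

python3 -m handwheel '{"linear":[[0,0,0.006],[0,0,0.004],[0,0,0],[0,0,0]],"turn":[0,0,0,0]}'
python3 -m handwheel '{"linear":[[0,0,0.0015],[0,0,0],[0,0,0]],"turn":[0,0,0]}'
python3 -m handwheel '{"linear":[[0,0,0.0015],[0,0,0],[0,0,0]],"turn":[0,0,0]}'
```

```text
clock: 11.2
eef_pos: [0.4645, -0.092, 0.0366]
tcp_rot: [1.968, 2.448, 0.0]
ft_force: [-0.0, 1.1, -3.9]
gripper_width: 0.0486
gripper_force: 75.5
clock: 11.45
eef_pos: [0.4645, -0.0921, 0.035]
tcp_rot: [1.968, 2.448, 0.0]
ft_force: [-0.7, -0.6, -4.8]
gripper_width: 0.0485
gripper_force: 75.5
clock: 11.7
eef_pos: [0.4643, -0.0921, 0.0333]
tcp_rot: [-1.968, -2.448, 0.0]
ft_force: [-0.5, 0.2, -4.4]
gripper_width: 0.0488
gripper_force: 75.5
```

```bash

python3 -m handwheel '{"linear":[[0,0,0.001],[0,0,0],[0,0,0]],"turn":[0,0,0]}'
python3 -m handwheel '{"linear":[[0,0,0.0005],[0,0,0],[0,0,0]],"turn":[0,0,0]}'
python3 -m handwheel '{"linear":[[0,0,0.0005],[0,0,0],[0,0,0]],"turn":[0,0,0]}'
```

```text
clock: 11.95
eef_pos: [0.4644, -0.092, 0.0323]
tcp_rot: [-1.968, -2.448, 0.0]
ft_force: [0.7, 0.2, -4.1]
gripper_width: 0.0486
gripper_force: 75.5
clock: 12.2
eef_pos: [0.4645, -0.0921, 0.032]
tcp_rot: [1.968, 2.449, 0.0]
ft_force: [-0.0, 0.6, -2.8]
gripper_width: 0.0486
gripper_force: 75.6
clock: 12.45
eef_pos: [0.4645, -0.0921, 0.032]
tcp_rot: [1.968, 2.449, -0.0]
ft_force: [-4.5, 0.1, 6.2]
gripper_width: 0.0482
gripper_force: 76.5
```

```bash

python3 -m handwheel '{"linear":[[0.003,0.003,0],[0.003,0.003,0],[0.002,0,0],[0,0,0]],"turn":[0,0,0,0]}'
python3 -m handwheel '{"linear":[[0,0.001,0],[0,0,0],[0,0,0]],"turn":[0,0,0]}'
python3 -m handwheel '{"linear":[[0,0.001,0],[0,0,0],[0,0,0]],"turn":[0,0,0]}'
python3 - <<'E'
from h import *
s=ctrl.observe()
M=R.from_euler('z',np.radians(12.28)).as_matrix()[:2,:2]
print(M.T@(s['eef_pos'][:2]-[.4330,-.0566]),M.T@s['ft_force'][:2],s['ft_force'][2])
E
```

```text
clock: 12.78
eef_pos: [0.4698, -0.0834, 0.032]
tcp_rot: [1.966, 2.447, 0.001]
ft_force: [-0.8, -4.6, 3.2]
gripper_width: 0.0486
gripper_force: 76.5
clock: 13.03
eef_pos: [0.4699, -0.0834, 0.032]
tcp_rot: [1.967, 2.448, -0.001]
ft_force: [-2.5, -5.4, 6.4]
gripper_width: 0.0485
gripper_force: 76.8
clock: 13.28
eef_pos: [0.4699, -0.0834, 0.032]
tcp_rot: [-1.967, -2.449, 0.003]
ft_force: [-6.5, -6.8, 10.2]
gripper_width: 0.0486
gripper_force: 77.2
[ 0.03040173 -0.03402809] [-7.8182141  -5.20754695] 10.155522239184206
```

```bash
cat > st.py <<'E'
from h import *
s=ctrl.observe()
M=R.from_euler('z',np.radians(12.28)).as_matrix()[:2,:2]
print('JIG',(M.T@(s['eef_pos'][:2]-[.4330,-.0566])).round(4),(M.T@s['ft_force'][:2]).round(1),s['ft_force'][2].round(1),s['wrist_torque'].round(2))
E
python3 -m handwheel '{"linear":[[0.001,0,0],[0,0,0],[0,0,0]],"turn":[0,0,0]}'|grep clock; python3 st.py
python3 -m handwheel '{"linear":[[0.001,0,0],[0,0,0],[0,0,0]],"turn":[0,0,0]}'|grep clock; python3 st.py
python3 -m handwheel '{"linear":[[0.001,0,0],[0,0,0],[0,0,0]],"turn":[0,0,0]}'|grep clock; python3 st.py
python3 -m handwheel '{"linear":[[0.001,0,0],[0,0,0],[0,0,0]],"turn":[0,0,0]}'|grep clock; python3 st.py
```

```text
clock: 13.53
JIG [ 0.0304 -0.0339] [-8.  -8.2] 8.6 [-1.55  0.93  0.02]
clock: 13.78
JIG [ 0.0304 -0.0334] [-8.8 -9.7] 6.9 [-1.89  0.95 -0.03]
clock: 14.03
JIG [ 0.0304 -0.0325] [ -8.  -10.8] 8.4 [-1.97  0.96  0.  ]
clock: 14.28
JIG [ 0.0305 -0.0319] [ -8.9 -12.5] 7.5 [-2.22  0.93  0.02]
```

```bash
python3 - <<'E'
from h import *
b=snap('side','s6')
for y in(0,-.031):
  pass
M=R.from_euler('z',np.radians(12.28)).as_matrix()[:2,:2]
J=lambda x,y,z:w2pix('side',np.r_[np.array([.4330,-.0566])+M@[x,y],z])
# home block top corners and nose end top
print([J(x,y,.054).round(1) for x,y in((.055,0),(.005,0),(.005,-.062),(.055,-.062))],[J(x,0,.0235).round(1) for x in(.018,.038)])
k=6;x0,y0=285,165
im=cv2.resize(b[y0:y0+95,x0:x0+95],None,fx=k,fy=k,interpolation=cv2.INTER_CUBIC)
cv2.imwrite('pics/c6.png',im[:,:,::-1])
E
python3 st.py
```

```text
[array([290.6, 208. ]), array([315.6, 206. ]), array([308.2, 189.5]), array([284.6, 191.3])] [array([308.2, 219.2]), array([298.4, 220.1])]
JIG [ 0.0304 -0.0319] [ -8.7 -11.5] 8.0 [-2.15  0.94  0.02]
```

View pics/c6.png

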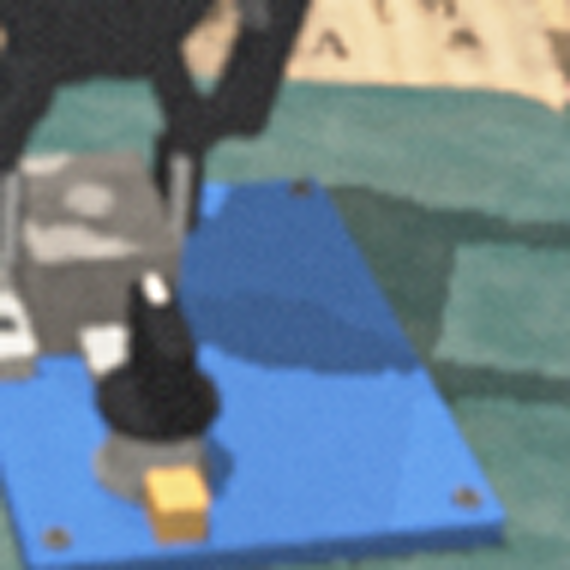

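The near top edge of the block lies at crop (32,262)–(182,245), within about a millimetre of the computed home. I'll keep pressing toward the nose until it stalls.

```bash

python3 -m handwheel '{"linear":[[0.001,0,0],[0,0,0],[0,0,0]],"turn":[0,0,0]}'|grep clock; python3 st.py
python3 -m handwheel '{"linear":[[0.001,0,0],[0,0,0],[0,0,0]],"turn":[0,0,0]}'|grep clock; python3 st.py
python3 -m handwheel '{"linear":[[0.001,0,0],[0,0,0],[0,0,0]],"turn":[0,0,0]}'|grep clock; python3 st.py
```

```text
clock: 14.58
JIG [ 0.0304 -0.0317] [ -8.9 -15.3] 6.9 [-2.82  0.97  0.09]
clock: 14.83
JIG [ 0.0305 -0.0316] [ -9.4 -17.7] 6.3 [-3.42  0.93 -0.01]
clock: 15.08
JIG [ 0.0305 -0.0315] [ -9.9 -22.7] 5.3 [-4.09  0.97 -0.03]
```

```bash

python3 -m handwheel '{"linear":[[0,0.001,0],[0,0,0],[0,0,0]],"turn":[0,0,0]}'|grep clock; python3 st.py
python3 -m handwheel '{"linear":[[0,0.001,0],[0,0,0],[0,0,0]],"turn":[0,0,0]}'|grep clock; python3 st.py
python3 -m handwheel '{"linear":[[0,0,0],[0,0,0],[0,0,0],[0,0,0],[0,0,0]],"turn":[0,0,0,0,0]}'; python3 st.py
python3 - <<'E'
from h import *
s=ctrl.observe();m=R.from_rotvec(s['tcp_rot']).as_matrix();print(np.degrees(np.arctan2(m[1,1],m[0,1])),m[:,2])
b=snap('side','s7');a=cv2.imread('pics/s6.png')[:,:,::-1]
f=lambda i:cv2.resize(i[165:260,260:360],None,fx=4,fy=4,interpolation=cv2.INTER_CUBIC)
cv2.imwrite('pics/c7.png',np.hstack([f(a),f(b)])[:,:,::-1])
E
```

```text
clock: 15.33
JIG [ 0.0305 -0.0315] [-13.9 -21.9] 9.1 [-4.24  1.51 -0.09]
clock: 15.58
JIG [ 0.0306 -0.0315] [-17.5 -22.9] 13.3 [-4.47  1.86 -0.09]
clock: 16.0
eef_pos: [0.4696, -0.0808, 0.0324]
tcp_rot: [1.961, 2.45, -0.015]
ft_force: [-12.6, -26.4, 12.2]
gripper_width: 0.0484
gripper_force: 77.5
JIG [ 0.0306 -0.0315] [-17.9 -23.2] 12.2 [-4.43  1.85  0.  ]
12.648411739853003 [-0.00318858 -0.0095039  -0.99994975]
```

View pics/c7.png

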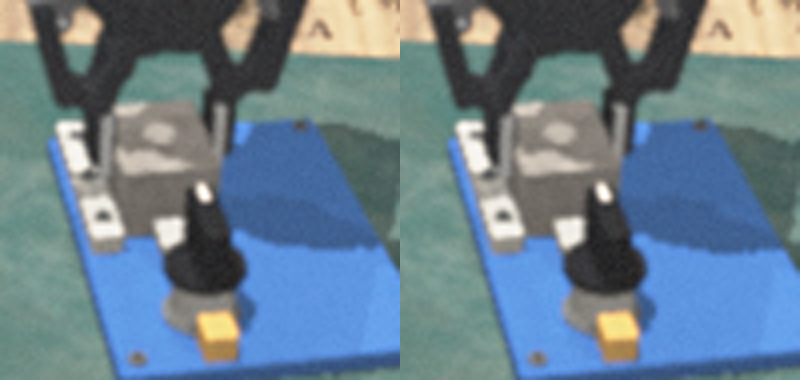

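The block is seated against the fence and the nose. The push holds steady at about 18 N on the fence and 23 N on the nose, with 12 N down onto the plate, so I'm handing in.

```bash
python3 -c "
from station import ticket
print(ticket.hand_in())"
```

```text
the job is handed in; nothing more can be done
None
```

The job is handed in, with no verdict shown: the swing stop is in its working position, and the block is held pressed against the fence (about 18 N) and the nose (about 23 N), with the tin and tape roll left alone.

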